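Stopper the amber flask and hold it down in the vortex mixer

TASK

First push the red stopper of the amber flask fully home while the flask stands in its cork ring. Then take the flask by its neck, set it upright in the ring cradle on top of the vortex mixer and press it smoothly down, without ramming it, until the sprung head is pushed right down; finish there, still gripping the neck and holding the head down. Keep the flask upright throughout, and leave the clear flask and the other things on the bench alone.

Things in the scene. Friction and masses are not known exactly. Their poses are not given: they have to be found in the camera images.
- flask_neck (a point): The amber glass round-bottom flask that is to be mixed: round belly 54 mm across, straight neck 24 mm across from 54 to 103 mm above its lowest point, a lip 29 mm across from there up to 110 mm, and a red stopper in it; about 0.13 kg (0.09 to 0.18). It stands upright in a cork ring. This point is on its axis half-way up the neck, 78 mm above the flask's lowest point and 32 mm below the top of the lip; its z axis points up along the neck.
- flask_belly (a point): The centre of the round belly of the amber flask, 27 mm above its lowest point and 51 mm below flask_neck.
- stopper_top (a point): The centre of the top face of the red stopper in the amber flask (grip 23 mm across and 13 mm high, over a 29 mm flange 4 mm thick). At the start it stands proud by 5 to 8 mm; when fully home its flange rests on the lip and this point is 45 mm above flask_neck.
- stopper (a joint): How far the red stopper has been pushed in, in m: 0 stands 8 mm proud, 0.008 fully home, flange on the lip (hard stop). It is a stiff friction fit: it moves only under about 5 to 7 N along the neck and stays where it is left.
- cork_amber_seat (a point): The loose cork ring in which the amber flask stands (84 mm across, 40 mm hole, 28 mm high, 50 g). This point is on its axis 46 mm above the bench, where the centre of the flask's belly is while the flask sits in the ring.
- cradle (a point): The centre of the rubber ring of the vortex mixer's sprung head (ring 58 mm across, 42 mm clear hole, rubber bar 8 mm thick, on four short pillars), in the ring's mid-plane, about 121 mm above the bench when up. It goes down with the head. A flask seated in the ring has its belly's centre 18 mm above this point (flask_neck 69 mm above it) and its underside about 6 mm clear of the head's dish.
- mixer_head (a joint): How far the mixer's head has been pressed straight down against its spring, in m: 0 up, 0.010 bottomed. The spring carries the weight of the flask without moving; starting it takes about 2 N of push on a seated flask, pushing it right down about 11 N.
- mixer: The vortex mixer, fixed: cream cast housing 150 mm (its x) by 110 mm (its y), 79 mm high, grey sloping panel with knob and rocker switch on the side facing its -x. Origin on the bench under the housing's centre; the head's vertical axis stands 22 mm along its +x.
- clear_flask_neck (a point): Half-way up the neck of the other flask, clear glass with a blue stopper already home, same sizes, in the same kind of cork ring. Leave it alone.
- tube_rack: Pink test-tube rack with a few glass tubes, 96 by 226 mm (its x, y), 110 mm high with the tubes, loose; origin at the centre of its underside. Leave it alone.
- spray_white: White spray bottle, 44 mm across, 118 mm high, origin at the centre of its underside. Leave it alone.
- spray_green: Pale green spray bottle, same size. Leave it alone.
- tally: Small grey hand tally counter, 48 mm across, 25 mm high, origin at the centre of its underside. Leave it alone.
Things that resemble listed ones, but are neither listed nor needed, are in the scene too. What is shaped like the part that bears flask_neck but purple is not meant.

How it is judged (in metres and radians):
On the way, in this order (a step that is already met when the one before it is completed fails the run):
1. the red stopper is pressed home while the amber flask stands in its cork ring (value of joint stopper above 0.0065 m and distance between flask_belly and cork_amber_seat below 0.012 m), for 0.2 s.
2. the flask, gripped by the neck, sits in the mixer's ring cradle and presses the head down (horizontal distance between flask_belly and cradle below 0.006 m and z of flask_belly in the frame of cradle below 0.023 m and angle between flask_neck's own z axis and vertical below 0.2 rad and value of joint stopper above 0.0065 m and value of joint mixer_head above 0.006 m and distance between the grasp point and flask_neck below 0.035 m and contact force between the fingers and flask above 2 N and contact force between each of the arm, the fingers and mixer below 0.5 N), for 0.5 s.
At the end, for the whole second after the job is handed in: Stopper under 1.5 mm proud; amber flask still, within 6 mm of the cradle axis, within 0.2 rad of upright; fingers on its neck (grasp point within 35 mm of its middle, over 2 N) hold the head over 6 mm down, the robot not touching the mixer; other things within 30 mm of their start (all of step 2 and linear speed of flask below 0.02 m/s and distance of each of clear_flask_neck, tube_rack, spray_white, spray_green, tally from where it was at the start of the episode below 0.03 m); the arm keeps its last pose, push and grip.
It fails at once if the amber flask is tipped more than 0.6 rad (angle between flask_neck's own z axis and vertical above 0.6 rad).
It fails at once if the flask is rammed against the mixer (more than 50 N) (contact force between flask and mixer above 50 N).
It fails at once if the clear flask is shifted by more than 30 mm (distance of clear_flask_neck from where it was at the start of the episode above 0.03 m).
It fails at once if another thing on the bench is shifted by more than 30 mm (distance of any of tube_rack, spray_white, spray_green, tally from where it was at the start of the episode above 0.03 m).
It also fails if it takes over 51 s, if anything falls off the work surface, if the arm or the gripper's body presses on something with over 40 N, if the wrist force passes 120 N, or if a joint passes its speed limit or range.

ROBOT

A 7-joint arm with a two-finger parallel gripper is mounted at the origin on the work surface. World frame = base frame: x ahead of the robot, y to its left, z up, the work surface at z = 0. Lengths are in mm, angles in rad, forces in N, time in s.
With the tool pointing down it reaches from about 400 to 900 mm from the base axis. Payload 5.6 kg.
Tool frame: the origin (TCP) lies midway between the tips of the shut fingers; the grasp point (between the pads) lies 19 mm behind it; z points along the fingers, y is the line along which they close (so a half turn about z gives the same grasp; the last joint's range is limited). The gripper opens to 92 mm and grips with 3 to 60 N. Pads are 20 mm wide; open, the fingers measure 128 mm over their backs; the gripper's body (75 mm by 189 mm) begins 69 mm behind the grasp point.
Start: joints at [1.106, 0.468, -0.012, 1.603, 0.006, 1.071, -0.056], TCP at [266.073, -593.055, 214.592] pointing down, gripper open.
Joint ranges: [-2.53, 2.53], [-0.31, 2.02], [-1.57, 1.55], [0.28, 2.44], [-1.29, 4.43], [0.15, 1.84], [-2.92, 2.92]. Speed limits (rad/s): [2.57, 2.57, 3.14, 3.14, 3.14, 3.14, 3.14].

INTERFACE

Orientations are given as a rotation vector (axis times angle).
In Python, from cell import robot, grip, kin, viewer gives the robot as it stands. Calls block until the motion is done:
- robot.movep(position, orientation): joint-space move of the TCP to a pose.
- robot.servo_line(position, feed=150, rotation=None): straight line of the TCP; rotation=None keeps the orientation; feed is the mean speed in mm/s.
- robot.goto_joints(angles): joint-space move.
- grip(opening, newtons=None): opening from 0.0 (shut) to 1.0 (fully open); newtons is the grip in N (None keeps the last); returns when the fingers have stopped.
- robot.hold(seconds).
- kin.ik(position, orientation): joint angles nearest the present ones, or None.
- robot.observe(): the state.
- viewer.read_camera(name): name is "scene" or "top" or "wrist"; returns the picture (400x640x3 uint8, red, green, blue); there is no depth.
- viewer.camera_info(name): a dict with "camera_matrix" (3x3 intrinsics, pixels), "R" (3x3) and "t" (3): a world point X has camera coordinates R X + t. Camera axes: x right, y down, z forward; pixel columns grow to the right and rows downward; lengths in mm; the calibration is good to about 2 mm. The wrist camera is an equidistant fisheye: a pixel r from the principal point sees the ray r / f radians off the axis. A picture is of the moment at which its call begins: read the wrist's pose just before it. camera_info takes no time and is no camera call; for the wrist camera it gives the pose at the moment of the call.
A pose or a line that the arm cannot do raises robot.IKError and nothing moves.
- robot.job_done(): hands the job in; it is judged then, once.
Trained networks look in the newest picture that a camera, given by its name, has taken for a name from the list of things; names that differ only in an ending like _2 or _b are one class to them, and where a whole thing is asked for, a point or a joint stands for the part that bears it (a point fixed in the world has none). Each returns a list of dicts, best first, with "confidence" (0 to 1); they miss things now and then, are a little off and sometimes report something else, mostly with a low value. They report only what shows in the picture. A call takes as long as a camera call. They do not tell look-alikes from the thing itself.
- viewer.silhouettes(name, camera): "mask" (400x640 bool, what is visible of it).
- viewer.pinpoint(name, camera): "at" ([x, y, z] in mm, in the coordinates of the camera as it stood for that picture, good to about 4 mm: a listed point, or the origin of a listed thing).
The state is a dict: "t": time; "joints": joint angles; "joint_velocities": joint speeds; "joint_torque": joint torques, N m; "tcp_pos": TCP position; "tcp_rot": TCP orientation; "contact_force": force on the tool from outside, world axes, zero at the start; "wrist_torque": the same for the moment, N m; "grip_width": opening from 0.0 (shut) to 1.0 (fully open); "grip_force": force on a finger pad.
Only numpy, scipy, OpenCV 4.12 (cv2) and the standard library are available. Lean on these libraries where they do the work, as an engineer would, in place of code of your own. Each camera call takes 0.05 s, during which the arm holds its last target. There are 200 camera calls.

## Working session

There is one attempt and no reset: what is moved stays moved. The work goes in short steps, each a Python script; the robot and the scene stay as the last script left them, time stands still between calls to the robot, and variables do not carry over. Pictures are saved under pics/ and viewed, at most 10 in all, crops included, and the job is handed in when it is done.

```bash
ls; mkdir -p pics; cat > h.py <<'E'
import numpy as np, cv2
from cell import robot, grip, kin, viewer
def w(cam,p,info=None):
    i=info or viewer.camera_info(cam); return np.array(i["R"]).T@(np.array(p)-np.array(i["t"]))
def save(img,n): cv2.imwrite("pics/"+n,cv2.cvtColor(img,cv2.COLOR_RGB2BGR))
def proj(cam,X):
    i=viewer.camera_info(cam); c=np.array(i["R"])@np.array(X)+np.array(i["t"]); p=np.array(i["camera_matrix"])@c; return p[:2]/p[2]
E
python3 - <<'E'
from h import *
np.set_printoptions(precision=1,suppress=True)
for c in ["scene","top"]:
    im=viewer.read_camera(c); save(im,c+"1.png")
    for n in ["flask_neck","stopper_top","cradle","mixer","cork_amber_seat","clear_flask_neck","tube_rack","spray_white","spray_green","tally"]:
        for d in viewer.pinpoint(n,c):
            if d["confidence"]>0.2:
                X=w(c,d["at"]); print(c,n,round(d["confidence"],2),X,proj(c,X))
s=robot.observe(); print(s["t"],s["tcp_rot"],s["contact_force"])
E
```

```text
pics
scene flask_neck 0.78 [417.2 177.   76.1] [373.8 151. ]
scene flask_neck 0.69 [506.6 289.1 100.3] [422.9 166.7]
scene stopper_top 0.53 [502.7 289.4 148.5] [426.1 152.7]
scene stopper_top 0.48 [415.9 183.4 133.2] [378.3 135.5]
scene cradle 0.67 [ 528.5 -271.9  124.1] [203.2 181. ]
scene mixer 0.73 [ 511.6 -267.9   -3. ] [212.6 207.1]
scene cork_amber_seat 0.87 [507.5 288.1  41. ] [418.7 181.8]
scene cork_amber_seat 0.45 [ 692.3 -278.7    1.5] [205.6 264.4]
scene clear_flask_neck 0.75 [512.3 -55.9  96.4] [290.7 177.8]
scene tube_rack 0.74 [738.1 -60.2   2.8] [296.  273.5]
scene tube_rack 0.24 [507.  286.9  43.4] [418.4 181.1]
scene spray_white 0.94 [707.1 139.1  -3.1] [374.9 257.7]
scene spray_green 0.79 [709.4 228.6   4.7] [410.8 254.1]
scene tally 0.38 [504.9 291.1  46.5] [420.  179.7]
scene tally 0.31 [710.7 137.6  -5.4] [374.4 259.5]
top flask_neck 0.67 [420.  177.5  76.7] [242.8 254.1]
top flask_neck 0.54 [513.8 287.7  95.4] [199.6 215.9]
top stopper_top 0.59 [710.6 135.3   1.9] [265.8 150.2]
top stopper_top 0.55 [418.3 175.2 136. ] [240.2 253.7]
top stopper_top 0.43 [513.5 288.2 150. ] [194.2 213.3]
top cradle 0.7 [ 537.9 -273.7  119.6] [423.6 208.2]
top mixer 0.89 [ 513.2 -265.6    2.1] [411.6 223.1]
top cork_amber_seat 0.65 [507.6 285.7  46.7] [204.5 220.5]
top clear_flask_neck 0.7 [ 536.5 -271.5  120.9] [422.8 208.7]
top clear_flask_neck 0.69 [515.3 -61.1  99.5] [337.5 217. ]
top clear_flask_neck 0.55 [741.4 -65.2   4.1] [338.1 140.2]
top spray_white 0.82 [714.4 135.7   0.1] [265.7 149.1]
top spray_green 0.86 [715.1 228.    0.7] [232.6 148.4]
top tally 0.75 [ 692.4 -280.6    4.2] [416.  158.4]
1.1 [ 3.1  0.7 -0. ] [ 0.8 -0.5  1. ]
```

```bash
python3 - <<'E'
import cv2
s=cv2.imread("pics/scene1.png");t=cv2.imread("pics/top1.png")
cv2.imwrite("pics/crop1.png",cv2.vconcat([cv2.resize(s[110:260,160:460],(800,400),interpolation=cv2.INTER_CUBIC)]))
E
```

```text
(no output)
```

View pics/crop1.png

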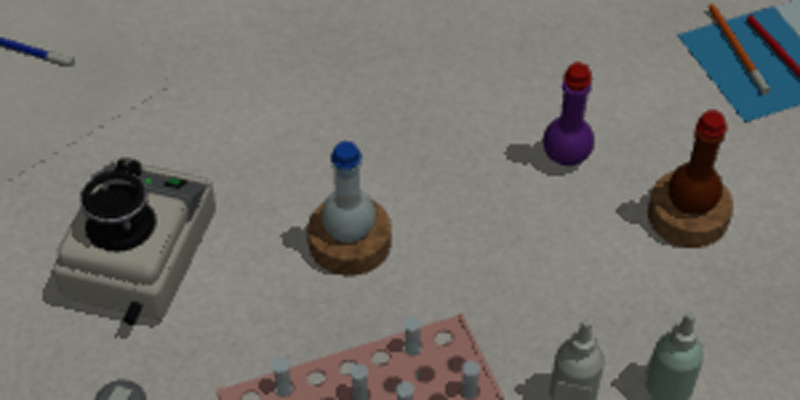

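View pics/top1.png

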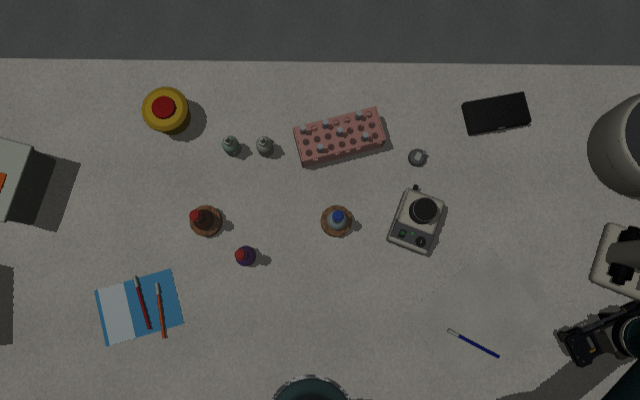

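Scene crop: two flasks have a red stopper, a purple one without a ring (scene px 374,151; crop 570,140) and an amber/brown one in a cork ring (scene px 423,167; crop 697,185). The amber one in the ring at about (510, 288) fits the description, and the crop confirms it. The mixer head is at crop (115,205) and the clear flask at crop (347,200).

```bash
cat >> h.py <<'E'
def rot(th): # tool down, closing line radial at azimuth th -> j7 about 0
    psi=th+np.pi/2; return np.pi*np.array([np.cos(psi/2),np.sin(psi/2),0])
def st(): 
    s=robot.observe(); print("t",round(s["t"],2),"tcp",np.round(s["tcp_pos"],1),"F",np.round(s["contact_force"],1),"g",round(s["grip_width"],3),round(s["grip_force"],1)); return s
E
python3 - <<'E'
from h import *
np.set_printoptions(precision=1,suppress=True)
p=robot.observe()["tcp_pos"]
robot.servo_line([p[0],p[1],330])
th=np.arctan2(287,510)
print(kin.ik([510,287,300],rot(th)))
robot.movep([510,287,300],rot(th)); s=st(); print(s["joints"])
i=viewer.camera_info("wrist"); im=viewer.read_camera("wrist"); save(im,"w1.png")
print(np.array(i["camera_matrix"]), "campos", -np.array(i["R"]).T@np.array(i["t"]), np.array(i["R"]))
for n in ["flask_neck","stopper_top","cork_amber_seat","flask_belly"]:
    for d in viewer.pinpoint(n,"wrist"):
        print(n,round(d["confidence"],2),w("wrist",d["at"],i))
E
```

```text
[ 0.2  0.5 -1.   1.6  0.4  1.3 -0.4]
t 5.21 tcp [510.6 286.1 299.8] F [ 0.4  0.7 -0.6] g 1.001 0.0
[ 0.2  0.5 -1.   1.6  0.4  1.3 -0.4]
[[309.7   0.  317.7]
 [  0.  309.7 202.1]
 [  0.    0.    1. ]] campos [472.1 353.5 470.5] [[ 0.9  0.5 -0. ]
 [ 0.5 -0.8  0.3]
 [ 0.1 -0.2 -1. ]]
flask_neck 0.78 [412.6 175.8  77. ]
flask_neck 0.59 [510.4 290.9  97.3]
stopper_top 0.78 [416.7 178.7 132.8]
stopper_top 0.6 [507.3 290.3 149.2]
flask_belly 0.89 [420.  179.7  26.6]
flask_belly 0.81 [506.8 290.9  45.4]
flask_belly 0.41 [510.3 293.7  98.4]
```

View pics/w1.png

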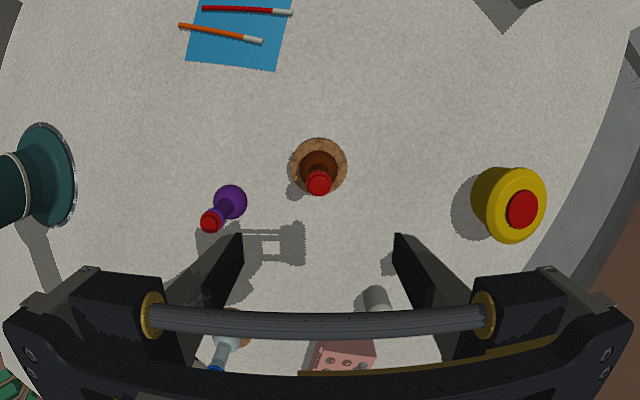

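The wrist view shows the amber flask in its ring, stopper at px (319,183). The purple flask is separate, at px (210,220). Next I refine with the red blob, then shut the fingers and press the stopper.

```bash
cat >> h.py <<'E'
def ray(i,u,v,fish):
    K=np.array(i["camera_matrix"]); x=np.array([(u-K[0,2])/K[0,0],(v-K[1,2])/K[1,1]])
    if fish:
        r=np.hypot(*x); d=np.array([*(x/r*np.sin(r)),np.cos(r)])
    else: d=np.array([*x,1])
    R=np.array(i["R"]); return -R.T@np.array(i["t"]), R.T@d
def hit(i,u,v,fish,z):
    c,d=ray(i,u,v,fish); return c+d*(z-c[2])/d[2]
def red(im,u,v,rad):
    r,g,b=[im[...,k].astype(int) for k in range(3)]
    m=((r>90)&(g<r*0.3)&(b<r*0.3)).astype(np.uint8)
    Y,X=np.nonzero(m); k=np.hypot(X-u,Y-v)<rad; return X[k].mean(),Y[k].mean(),k.sum()
E
python3 - <<'E'
from h import *
np.set_printoptions(precision=1,suppress=True)
i=viewer.camera_info("wrist")
L=lambda f:cv2.cvtColor(cv2.imread("pics/"+f),cv2.COLOR_BGR2RGB)
P=[]
for c,f,u,v in [("wrist","w1.png",319,183),("scene","scene1.png",426,157),("top","top1.png",195,215)]:
    a=red(L(f),u,v,18); X=hit(viewer.camera_info(c),a[0],a[1],c=="wrist",142); print(c,a,X); P.append(X)
p=np.mean([P[0][:2],[508.5,288.8]],axis=0); print("use",p)
th=np.arctan2(p[1],p[0])
grip(0.0,20)
robot.servo_line([*p,165],feed=120); s=st(); F0=s["contact_force"][2]
z=154
robot.servo_line([*p,z],feed=40)
while z>136:
    z-=0.7; robot.servo_line([*p,z],feed=10)
    s=robot.observe(); f=s["contact_force"][2]-F0
    print(round(z,1),round(s["tcp_pos"][2],1),round(f,1),end=" | ")
    if f>13: break
st()
E
```

```text
wrist (np.float64(318.9021276595745), np.float64(183.11702127659575), np.int64(470)) [508.1 290.8 142. ]
scene (np.float64(427.1764705882353), np.float64(154.76470588235293), np.int64(34)) [504.  293.2 142. ]
top (np.float64(192.0), np.float64(213.75), np.int64(4)) [513.3 295.5 142. ]
use [508.3 289.8]
t 8.08 tcp [508.7 290.2 165.8] F [ 0.1 -0.2  0.9] g 0.007 0.0
153.3 153.4 -1.2 | 152.6 152.6 -0.4 | 151.9 151.9 -1.2 | 151.2 151.2 -0.6 | 150.5 150.5 -1.5 | 149.8 149.7 -0.6 | 149.1 149.1 -1.7 | 148.4 148.7 2.1 | 147.7 148.1 5.0 | 147.0 147.3 3.2 | 146.3 146.4 4.4 | 145.6 145.6 4.0 | 144.9 144.9 2.4 | 144.2 144.2 3.1 | 143.5 143.5 2.7 | 142.8 142.7 2.9 | 142.1 142.1 3.8 | 141.4 141.9 6.2 | 140.7 141.8 10.1 | 140.0 141.8 12.7 | 139.3 141.7 16.0 | t 13.76 tcp [509.4 290.9 141.7] F [-1.  -1.5 16.8] g 0.006 8.5
```

```bash
python3 - <<'E'
from h import *
np.set_printoptions(precision=1,suppress=True)
robot.hold(0.3); st()
p=[508.5,290.5]
robot.servo_line([*p,178],feed=80); grip(1.0)
i=viewer.camera_info("wrist"); im=viewer.read_camera("wrist"); save(im,"w2.png")
for n in ["stopper_top","flask_neck"]:
    for d in viewer.pinpoint(n,"wrist"): print(n,round(d["confidence"],2),w("wrist",d["at"],i))
a=red(im,*( 319,183),60); print(a,hit(i,a[0],a[1],True,135))
robot.servo_line([*p,82],feed=80); st()
grip(0.0,35); s=st()
robot.servo_line([*p,110],feed=50); st()
im=viewer.read_camera("wrist"); save(im,"w3.png")
E
```

```text
t 14.06 tcp [509.4 290.9 141.6] F [-1.  -2.1 16.7] g 0.004 8.5
stopper_top 0.73 [416.8 181.2 133.6]
stopper_top 0.59 [512.  289.4 144.7]
stopper_top 0.34 [508.  290.1  43.6]
flask_neck 0.88 [414.3 179.4  74.9]
flask_neck 0.72 [511.8 292.3  97.6]
(np.float64(319.03304904051174), np.float64(223.63113006396588), np.int64(938)) [508.7 290.2 135. ]
t 17.57 tcp [508.8 290.8  82.6] F [ 0.9 -1.1  0. ] g 0.999 0.0
t 18.56 tcp [508.5 290.6  82. ] F [0.6 0.7 1. ] g 0.299 35.0
t 19.27 tcp [508.5 290.3 110. ] F [ 0.2 -0.3 -1.7] g 0.304 35.0
```

View pics/w3.png

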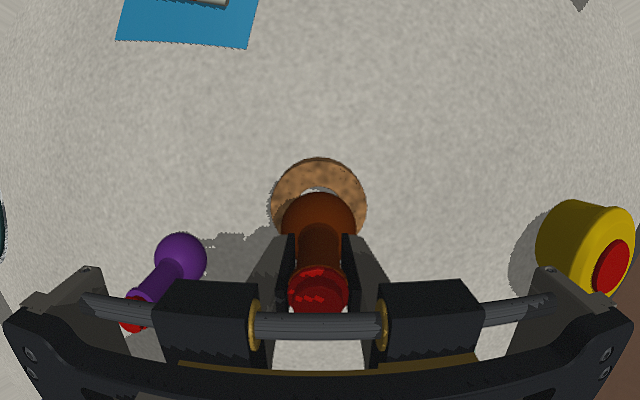

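The flask is gripped by the neck at px (318,240) and hangs upright, clear of the cork ring left behind at px (318,190). Next I lift it and carry it to the mixer.

```bash
python3 - <<'E'
from h import *
np.set_printoptions(precision=1,suppress=True)
robot.servo_line([508.5,290.5,300],feed=120)
th=np.arctan2(-272,534)
c=[490,-250]
try: robot.servo_line([534,-272,300],feed=170,rotation=rot(th))
except robot.IKError as e:
    print("IKE",e); robot.movep([534,-272,300],rot(th))
s=st(); print(s["joints"])
i=viewer.camera_info("wrist"); im=viewer.read_camera("wrist"); save(im,"w4.png")
for n in ["cradle","mixer","stopper_top","flask_neck","flask_belly"]:
    for d in viewer.pinpoint(n,"wrist"): print(n,round(d["confidence"],2),w("wrist",d["at"],i))
print("campos",-np.array(i["R"]).T@np.array(i["t"]))
E
```

```text
t 24.51 tcp [ 534.1 -271.6  300.1] F [-0.2 -1.1 -1.5] g 0.301 35.0
[ 1.   0.4 -0.7  1.6  0.3  1.2 -0.3]
cradle 0.56 [ 532.7 -278.8  124.1]
mixer 0.66 [ 509.8 -268.9    0.4]
mixer 0.19 [ 532.8 -272.6  265.3]
stopper_top 0.69 [ 532.9 -269.4  362.6]
flask_neck 0.84 [ 536.2 -268.7  314.2]
flask_belly 0.78 [ 529.9 -270.   263.6]
campos [ 568.8 -202.9  470.7]
```

View pics/w4.png

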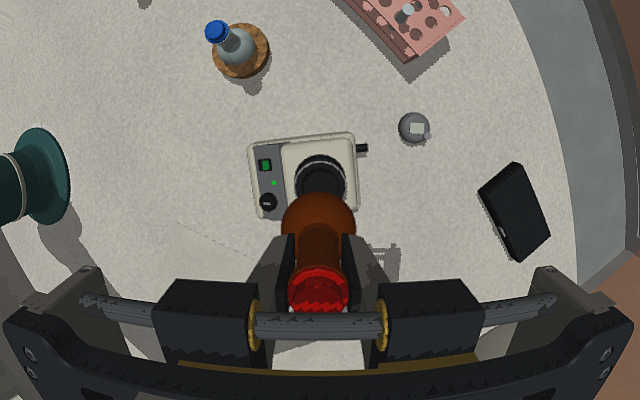

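The held flask is upright, belly at px (318,215), directly over the mixer. The black ring at px (321,175) is partly hidden by the belly. I step aside to see the whole ring.

```bash
python3 - <<'E'
from h import *
np.set_printoptions(precision=1,suppress=True)
d=np.array([34.7,68.7]); d/=np.hypot(*d)
p=np.array([534,-272])-70*d
robot.servo_line([*p,270],feed=120); s=st()
i=viewer.camera_info("wrist"); im=viewer.read_camera("wrist"); save(im,"w5.png")
import pickle; pickle.dump((i,s),open("w5.pkl","wb"))
for n in ["cradle","mixer","stopper_top","flask_neck","flask_belly"]:
    for q in viewer.pinpoint(n,"wrist"): print(n,round(q["confidence"],2),w("wrist",q["at"],i), w("wrist",q["at"],i)-s["tcp_pos"])
crop=cv2.imread("pics/w5.png")[110:260,220:420]
cv2.imwrite("pics/w5c.png",cv2.resize(np.clip(crop.astype(float)*1.8,0,255).astype(np.uint8),(800,600),interpolation=cv2.INTER_CUBIC))
E
```

```text
t 25.59 tcp [ 502.9 -333.9  270.3] F [ 0.4 -0.5 -0.4] g 0.303 35.0
cradle 0.82 [ 534.  -281.8  127. ] [  31.1   52.  -143.3]
cradle 0.7 [ 513.3 -269.5   -2.8] [  10.4   64.4 -273. ]
mixer 0.66 [ 511.6 -268.5    0.6] [   8.7   65.4 -269.6]
stopper_top 0.92 [ 502.  -335.1  333.5] [-0.9 -1.2 63.2]
flask_neck 0.93 [ 503.6 -330.3  284.8] [ 0.7  3.6 14.5]
flask_belly 0.76 [ 499.3 -333.1  232.9] [ -3.7   0.7 -37.4]
```

View pics/w5c.png

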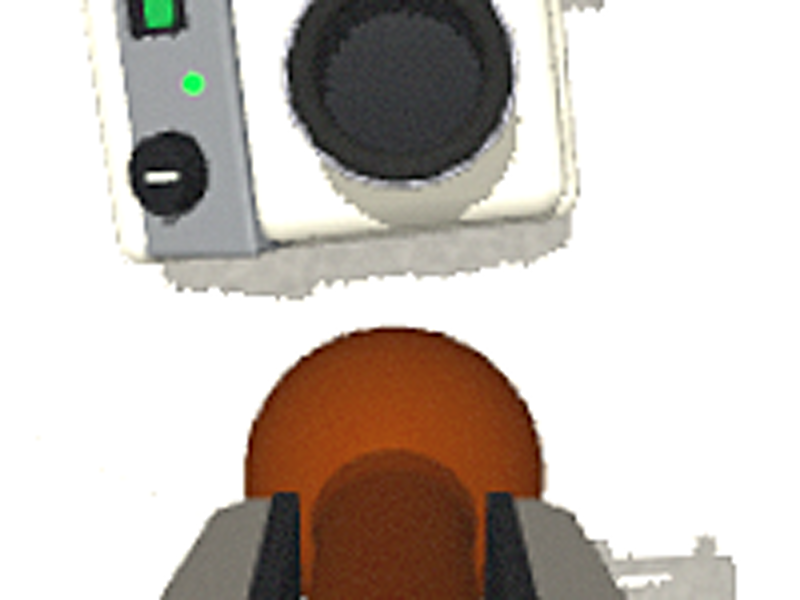

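```bash
cat > fit.py <<'E'
from h import *
import pickle
from scipy.optimize import least_squares
np.set_printoptions(precision=1,suppress=True)
i,s=pickle.load(open("w5.pkl","rb")); im=cv2.imread("pics/w5.png").astype(int)
b,g,r=im[...,0],im[...,1],im[...,2]
def outline(m,pt):
    n,l=cv2.connectedComponents(m.astype(np.uint8)); k=l==l[pt[1],pt[0]]
    c=max(cv2.findContours(k.astype(np.uint8),cv2.RETR_EXTERNAL,cv2.CHAIN_APPROX_NONE)[0],key=len)[:,0,:]; return c
tcp=np.array(s["tcp_pos"])
# ring
dark=(r+g+b<150)&(np.abs(r-b)<25)
c=outline(cv2.morphologyEx(dark.astype(np.uint8),cv2.MORPH_OPEN,np.ones((3,3))),(320,152)); print("ring",c.min(0),c.max(0),len(c))
D=np.array([ray(i,u,v,True)[1] for u,v in c]); D/=np.linalg.norm(D,axis=1)[:,None]; C=ray(i,320,150,True)[0]
a=np.linspace(0,2*np.pi,360)
def res(p):
    Q=np.c_[p[0]+25*np.cos(a),p[1]+25*np.sin(a),np.full(360,121.)]-C
    t=Q@D.T; d=np.sqrt(np.maximum((Q**2).sum(1)[:,None]-t**2,0)).min(0)
    # outside sign: only outer boundary is used
    return d-4.0
o=least_squares(res,[534,-279],loss="soft_l1",f_scale=1.0); print("cradle",o.x,"rms",np.sqrt((res(o.x)**2).mean()))
# belly
amb=(r>g*1.6)&(r>b*2)&(r>50)
c=outline(amb,(318,205)); c=c[(c[:,1]<230)]; print("belly",c.min(0),c.max(0))
E=np.array([ray(i,u,v,True)[1] for u,v in c]); E/=np.linalg.norm(E,axis=1)[:,None]
def rb(p):
    q=np.array([*p[:2],tcp[2]-36])-C; return np.sqrt((q@q)-(E@q)**2)-27
q=least_squares(rb,tcp[:2],loss="soft_l1",f_scale=1.0); print("belly-tcp",q.x-tcp[:2],"rms",np.sqrt((rb(q.x)**2).mean()))
print("target tcp",o.x-(q.x-tcp[:2]))
E
python3 fit.py
```

```text
ring [292 100] [347 154] 162
cradle [ 533.9 -277.1] rms 0.8839657962908382
belly [281 192] [354 229]
belly-tcp [-1.9 -3.4] rms 0.7029709142122443
target tcp [ 535.8 -273.7]
```

```bash
python3 - <<'E'
from h import *
np.set_printoptions(precision=1,suppress=True)
p=np.array([535.6,-273.6])
robot.servo_line([*p,270],feed=120)
grip(0.0,45)
robot.servo_line([*p,186],feed=80); s=st()
F0=np.mean([(robot.hold(0.05),robot.observe()["contact_force"])[1] for _ in range(5)],axis=0); print(F0)
z=180.; robot.servo_line([*p,z],feed=30)
while z>160:
    z-=1; robot.servo_line([*p,z],feed=12)
    s=robot.observe(); f=s["contact_force"]-F0
    print(z,np.round(s["tcp_pos"],1),np.round(f,1),round(s["t"],1))
    if f[2]>15 or np.hypot(f[0],f[1])>8: break
save(viewer.read_camera("wrist"),"w6.png"); st()
E
```

```text
t 28.03 tcp [ 536.  -273.7  186.6] F [ 0.1  0.7 -1.4] g 0.296 45.0
[ 0.4 -0.  -1.3]
179.0 [ 535.6 -273.6  178.9] [-0.1  0.9 -0.3] 28.9
178.0 [ 535.5 -273.6  177.9] [-0.2 -0.6  1.1] 29.1
177.0 [ 535.5 -273.6  177. ] [-0.6  0.3 -0.2] 29.4
176.0 [ 535.6 -273.7  176. ] [-0.8 -0.3  1.1] 29.6
175.0 [ 535.7 -273.8  175.3] [-1.7 -1.   4.3] 29.9
174.0 [ 535.7 -273.7  174.2] [-2.3 -1.2  4.8] 30.1
173.0 [ 535.7 -273.7  173.1] [-1.1  0.1  5.4] 30.4
172.0 [ 535.7 -273.7  172.1] [-2.4 -0.5  6.7] 30.6
171.0 [ 535.7 -273.7  171.2] [-1.8 -1.1  7.1] 30.9
170.0 [ 535.8 -273.7  170.4] [-2.  -0.7  7.8] 31.1
169.0 [ 535.8 -273.7  169.5] [-2.4  0.1  7.7] 31.4
168.0 [ 535.9 -273.7  168.7] [-3.5 -0.7 10.2] 31.6
167.0 [ 535.9 -273.7  167.8] [-2.6  0.1  9.8] 31.9
166.0 [ 535.9 -273.7  166.9] [-3.2 -1.1  9.2] 32.1
165.0 [ 536.  -273.7  166. ] [-3.2 -0.2 11.1] 32.4
164.0 [ 536.1 -273.7  165.2] [-3.4  0.2 13.2] 32.6
163.0 [ 536.4 -273.8  165.1] [-4.9  0.4 17.1] 32.9
t 32.93 tcp [ 536.4 -273.8  165.2] F [-4.8  0.5 16.2] g 0.296 45.0
```

```bash
python3 - <<'E'
from h import *
np.set_printoptions(precision=1,suppress=True)
robot.servo_line([534.9,-273.6,163.2],feed=10); st(); robot.hold(0.7); st()
i=viewer.camera_info("scene"); im=viewer.read_camera("scene")
for n in ["flask_belly","flask_neck","cradle","stopper_top"]:
    print(n,[(round(q["confidence"],2),w("scene",q["at"])) for q in viewer.pinpoint(n,"scene")[:2]])
a=cv2.resize(im[110:210,140:290],(600,400),interpolation=cv2.INTER_CUBIC); save(a,"s7.png")
E
```

```text
t 33.18 tcp [ 536.  -273.8  165.2] F [-3.6 -0.1 13.8] g 0.298 45.0
t 33.88 tcp [ 536.  -273.8  165.2] F [-2.2  0.1 13.7] g 0.298 45.0
flask_belly [(0.79, array([ 530. , -275.1,  130.1])), (0.72, array([413.7, 183.9,  24.2]))]
flask_neck [(0.98, array([ 535.6, -272.1,  183.9])), (0.63, array([414.3, 176.4,  73.7]))]
cradle [(0.5, array([ 529.3, -273.2,  115.6]))]
stopper_top [(0.53, array([ 528.8, -274.1,  225.4])), (0.4, array([414.3, 178.8, 133.5]))]
```

View pics/s7.png

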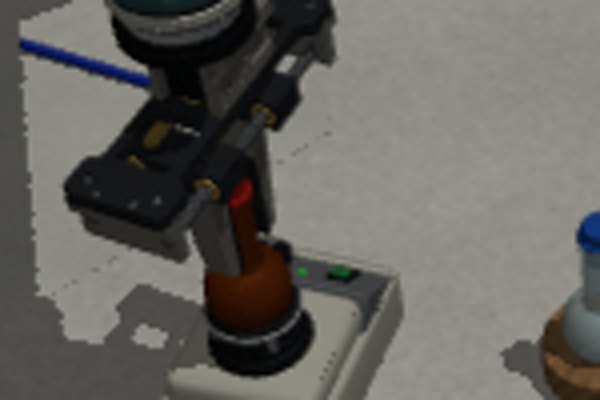

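View pics/w6.png

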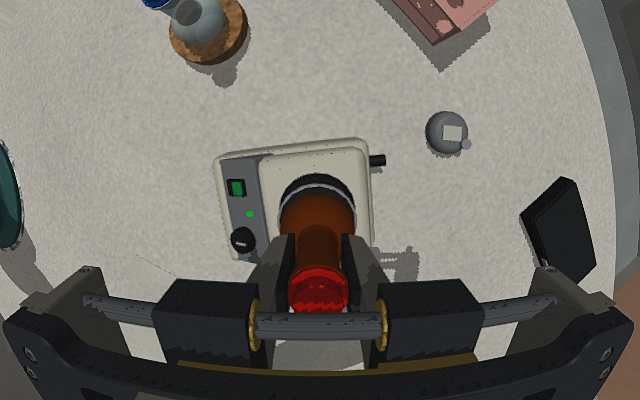

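Both views show the flask upright and seated in the ring (crop px 255,290; wrist px 318,205). The head is down, and the fingers are on the neck and clear of the mixer. Handing in.

```bash
python3 -c "
from h import *
st(); print(robot.job_done()); st()"
```

```text
t 34.13 tcp [ 536.  -273.8  165.1] F [-3.5 -0.  13.5] g 0.299 45.0
the job is handed in; nothing more can be done
None
the job is handed in; nothing more can be done
```

I pushed the stopper home in the cork ring, then seated the amber flask upright in the mixer's ring and pressed until the head stopped after about 10 mm of travel. I handed the job in at about 34 s with the neck still gripped at 45 N and about 14 N holding the head down; the hand-in returned no verdict.

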